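Show the amber filter to the inspection camera

ROBOT

A 6-joint arm with a two-finger parallel gripper is mounted at the origin on the work surface. World frame = base frame: x ahead of the robot, y to its left, z up, the work surface at z = 0. Lengths are in m, angles in rad, forces in N, time in s.
With the tool pointing down it reaches from about 0.225 to 0.875 m from the base axis. Payload 3.4 kg.
Tool frame: the origin (TCP) lies between the finger pads; the fingertips stand 22 mm ahead of it and the grasp point (between the pads) lies 3 mm ahead of it (manip.finger_overhang is the distance from the TCP to the fingertips, in m); z points along the fingers, y is the line along which they close (so a half turn about z gives the same grasp; the last joint's range is limited). The gripper opens to 85 mm and grips with 20 to 120 N. Pads are 22 mm wide; open, the fingers measure 114 mm over their backs; the gripper's body (76 mm by 85 mm) begins 54 mm behind the grasp point. The pads swing forward as they close: fully open they stand 13 mm farther back than shut.
Start: joints at [-1.224, 0.276, 1.505, -0, 1.361, -0.121], TCP at [0.259, -0.513, 0.253] pointing down, gripper open.
Joint ranges: [-2.89, 2.89], [-0.75, 2.08], [0.22, 2.7], [-1.18, 4.32], [0.11, 2.71], [-2.7, 2.7]. Speed limits (rad/s): [2.57, 2.57, 3.14, 3.14, 3.14, 3.14].

INTERFACE

Orientations are given as a unit quaternion [w, x, y, z].
In Python, from rig import get_state, eyes, order, manip gives the robot as it stands.
- The arm moves only by the tool drive_tool, never from a script. Its argument "rows" is a list of rows, each a list of 4 numbers: the shift along the tool's x, y, z in units of 25 mm (1.0 is 25 mm), then the turn about the tool's z in units of 6 degrees (1.0 is 6 degrees). A call has exactly 8 rows; each row is the pose to reach, as a shift and turn from the pose commanded when the call began, along the tool's axes at that moment; what a row does not reach only later rows make up. A row lasts 1/12 s, in which the tool goes at most 41.7 mm and 7.16 degrees, less where a joint would pass 70% of its speed; a pose out of reach is approached as far as the arm can. A call with a gripper value outside its range is refused whole. "grip" is the finger opening in mm, from 0 to 85.4, set as the call begins (left out, the last holds). The fingers move at their own pace and stop on an object; "newtons" is the grip in N (left out, the last holds). Time passes only in rows, so rows that repeat a pose let the fingers close, or fill a call up. It gives the time, the measured TCP pose, the force, the opening and the grip force at its end, in the units of the state.
- get_state(): the state, without advancing time (a new reading comes with each control period).
- eyes.get_image(name): name is "scene" or "top"; returns (picture, depth): 480x640x3 uint8, red, green, blue; 480x640 float32, m along the optical axis (not along the pixel's ray), 0 where there is no reading.
- eyes.camera_info(name): a dict with "fx", "fy", "cx", "cy" (pixels), "dist" ([k1, k2, p1, p2, k3] as OpenCV has them; the pictures are not rectified), "R" (3x3) and "t" (3): a world point X has camera coordinates R X + t. Camera axes: x right, y down, z forward; pixel columns grow to the right and rows downward; lengths in m; the calibration is good to about 2 mm. A picture is of the moment at which its call begins. camera_info takes no time and is no camera call.
- order.sign_off(): hands the job in; it is judged then, once.
The state is a dict: "clock": time; "qpos": joint angles; "qd": joint speeds; "effort": joint torques, N m; "position": TCP position; "ee_rot": TCP orientation; "contact_force": force on the tool from outside, world axes, zero at the start; "moment": the same for the moment, N m; "width": finger opening in m; "gripper_force": force on a finger pad.
Only numpy, scipy, OpenCV 4.12 (cv2) and the standard library are available. Lean on these libraries where they do the work, as an engineer would, in place of code of your own. Each camera call takes 0.05 s, during which the arm holds its last target. There are 200 camera calls.

TASK

Take the amber filter by its black frame, lift it out of its post holder and show it to the red inspection camera: upright, at the height of the camera's lens and centred on it, either glass face square to the camera, with the middle of the glass 120 mm in front of the lens. The fingers must never touch the amber glass, and everything else on the table stays where it is. Finish while holding the filter still there in the gripper; do not put it down.

Things in the scene. Friction and masses are not known exactly. Their poses are not given: they have to be found in the camera images.
- amber_filter: amber filter: amber glass disc in a square black frame 44 x 44 x 12 mm with amber stripe on top, on a 12 mm steel post standing in its holder. Origin: centre of the glass, 111 mm above the table when seated; x = normal of the glass, y across the frame, z up. Grip the flat side edges (y = +-22 mm). Below origin: frame to -22, collar 24 mm wide -50 to -56, post end -86 mm. 0.13 kg; faces alike.
- amber_glass: the amber glass disc, 30 mm across, fixed in its frame; it stands 2 mm proud of the frame on both faces; origin at its centre, x its normal
- green_filter: green filter: green glass disc in a square black frame 44 x 44 x 12 mm with green stripe on top, on a 12 mm steel post standing in its holder. Origin: centre of the glass, 111 mm above the table when seated; x = normal of the glass, y across the frame, z up. Same shape and seat as the amber one. Leave alone.
- blue_filter: blue filter: blue glass disc in a square black frame 44 x 44 x 12 mm with blue stripe on top, on a 12 mm steel post standing in its holder. Origin: centre of the glass, 111 mm above the table when seated; x = normal of the glass, y across the frame, z up. Same shape and seat as the amber one. Leave alone.
- amber_holder: fixed holder of the amber filter: tube 25 mm across on a black foot 60 x 45 mm; rim 55 mm above the table carries the post's collar; bore 15 mm (1.5 mm play), post goes 30 mm in, no catch. Origin on its axis at the table, z up. Three alike holders (amber, green, blue) stand in a row along y in any order, at least 120 mm apart
- camera: inspection camera: red box 44 x 44 x 50 mm with a black lens barrel 36 mm across, clamped at varying height on an upright steel post (25 mm across, 262 mm tall, foot 80 x 80 mm). It looks level along its own +x. Origin: on the post's axis at the height of the optical axis. Fixed
- camera_front (a point): centre of the front face of the camera's lens, 120 mm ahead of the post's axis, 160 to 220 mm above the table; x points out of the lens along the line of sight (level), z up. The show place is at x = 120 mm on this axis
- multimeter: orange hand-held multimeter lying on its back, 170 x 85 x 36 mm; origin at the centre of its underside. Loose bystander
- screwdriver: screwdriver 170 mm long lying on the table; origin at its underside. Loose bystander
- cleaner: small white bottle with a blue label, 44 mm across, 100 mm tall, standing; origin at the centre of its underside. Loose bystander
- spare_ring: flat aluminium ring, 40 mm outside, 10 mm high, on the table; origin at the centre of its underside. Loose bystander
- power_meter: white box with a dark blue top panel, 120 x 170 x 40 mm; origin at the centre of its underside. Loose bystander

How it is judged:
By the outcome, as a careful person would: the job done as asked, in the order asked, and still so for the second after the job is handed in, while the arm keeps its last pose, push and grip.
It also fails if it takes over 35 s, if anything falls off the work surface, if the arm or the gripper's body presses on something with over 40 N, if the wrist force passes 120 N, or if a joint passes its speed limit or range.

## Working session

There is one attempt and no reset: what is moved stays moved. The work goes in short steps, Python scripts to look and compute and a tool call to move; the robot and the scene stay as the last step left them, time stands still between calls to the robot, and variables do not carry over. Pictures are saved under pics/ and viewed, at most 10 in all, crops included, and the job is handed in when it is done.

Besides the shell and the picture viewer there is one more tool, called after "Emit:" as a command line: name --pt "numbers of a row" for each row, then --argument value for the rest. drive_tool: Moves the arm, as the interface text tells. Its arguments: {"type":"object","properties":{"rows":{"type":"array","items":{"type":"array","items":{"type":"number"}}},"grip":{"type":"number"},"newtons":{"type":"number"}},"required":["rows"]}

```bash
ls; mkdir -p pics; cat > h.py <<'E'
import numpy as np, cv2
from rig import get_state, eyes, order, manip
def grab(n):
    p,d=eyes.get_image(n); np.savez(f'{n}.npz',p=p,d=d); return p,d
def cloud(n,d):
    c=eyes.camera_info(n); K=np.array([[c['fx'],0,c['cx']],[0,c['fy'],c['cy']],[0,0,1]])
    v,u=np.mgrid[0:480,0:640]
    q=cv2.undistortPoints(np.stack([u,v],-1).reshape(-1,1,2).astype(np.float64),K,np.array(c['dist'],float)).reshape(480,640,2)
    X=np.dstack([q*d[...,None],d])
    return (X-np.array(c['t']))@np.array(c['R'])
E
python3 - <<'E'
from h import *
s=get_state(); print({k:np.round(v,3) for k,v in s.items()})
for n in('scene','top'):
    p,d=grab(n); cv2.imwrite(f'pics/{n}1.png',p[...,::-1]); c=eyes.camera_info(n); print(n,c['fx'],-np.array(c['R']).T@c['t'])
E
```

```text
pics
{'clock': np.float64(0.0), 'qpos': array([-1.224,  0.277,  1.506,  0.   ,  1.361, -0.121]), 'qd': array([ 0.   , -0.001, -0.001, -0.   ,  0.002, -0.002]), 'effort': array([-0.0000e+00, -4.1678e+01, -2.4580e+01, -0.0000e+00,  1.1000e-02,
       -0.0000e+00]), 'position': array([ 0.259, -0.513,  0.252]), 'ee_rot': array([-0.001,  0.973,  0.232, -0.   ]), 'contact_force': array([-0.474,  0.56 , -0.452]), 'moment': array([-0.032, -0.02 , -0.027]), 'gripper_force': np.float64(0.0), 'width': np.float64(0.085)}
scene 456.49238573948907 [1.20581175 0.52500458 0.7798954 ]
top 536.862686326707 [0.41635127 0.05344912 1.47904345]
```

View pics/scene1.png

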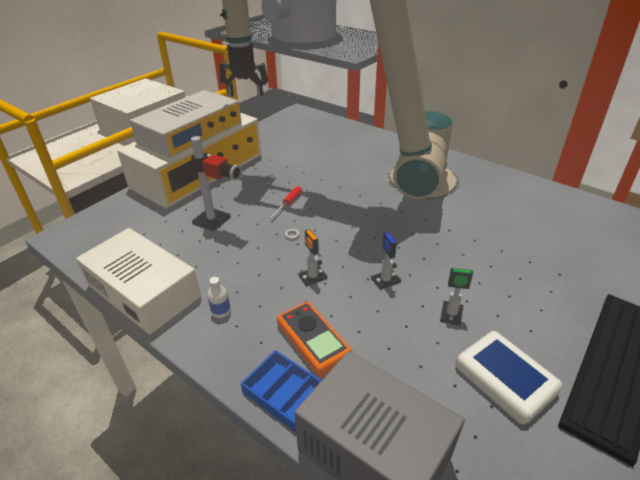

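View pics/top1.png

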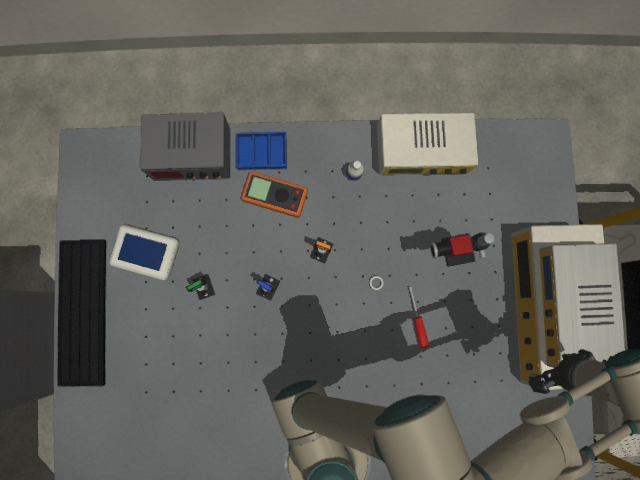

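The scene picture shows amber at about (312,240) and the red camera at (215,165). In the top picture amber is at (322,245), and the camera at (460,245) has its lens pointing left (+y) at (436,249). Next I measure both.

```bash
cat > m.py <<'E'
from h import *
np.set_printoptions(precision=4,suppress=True)
def rep(l,P):
    xy=P[:,:2].astype(np.float32)
    print(l,len(P),'med',np.median(P,0),'lo',np.percentile(P,3,0),'hi',np.percentile(P,97,0),'rect',[np.round(a,4) for a in cv2.minAreaRect(xy)] if len(P)>3 else '')
for n,ba,bc in(('top',(300,225,345,270),(395,220,500,275)),('scene',(290,220,335,290),(185,130,250,235))):
    z=np.load(n+'.npz'); p,d=z['p'],z['d']; X=cloud(n,d); hsv=cv2.cvtColor(p,cv2.COLOR_RGB2HSV)
    H,S,V=[hsv[...,i].astype(int) for i in range(3)]
    def sel(b,m):
        k=np.zeros((480,640),bool); k[b[1]:b[3],b[0]:b[2]]=1; return X[k&m&(d>0)]
    rep(n+' amber col',sel(ba,(H>5)&(H<25)&(S>150)&(V>80)&(X[...,2]>.08)))
    rep(n+' amber all>.085',sel(ba,(X[...,2]>.085)))
    rep(n+' amber top>.128',sel(ba,(X[...,2]>.126)))
    rep(n+' foot',sel(ba,(X[...,2]<.03)&(X[...,2]>.006)))
    red=((H<6)|(H>172))&(S>140)&(V>60)
    rep(n+' cam red',sel(bc,red&(X[...,2]>.1)))
    z0=np.percentile(sel(bc,red&(X[...,2]>.1))[:,2],95)
    rep(n+' cam redtop',sel(bc,red&(X[...,2]>z0-.004)))
    rep(n+' lens',sel(bc,(S<110)&(V<70)&(X[...,2]>.1)))
    rep(n+' post top',sel(bc,(X[...,2]>.25)&(X[...,2]<.28)))
    rep(n+' camfoot',sel(bc,(X[...,2]>.006)&(X[...,2]<.03)))
    b=ba; c=p[b[1]-5:b[3]+5,b[0]-5:b[2]+5]; e=p[bc[1]:bc[3],bc[0]:bc[2]]
    im=np.zeros((560,780,3),np.uint8)
    for j,q in enumerate((c,e)):
        f=min(380/q.shape[1],560/q.shape[0]); q=cv2.resize(q,None,fx=f,fy=f,interpolation=cv2.INTER_CUBIC); im[:q.shape[0],j*390:j*390+q.shape[1]]=q
    cv2.imwrite(f'pics/crop_{n}.png',im[...,::-1])
E
python3 m.py
```

```text
top amber col 78 med [ 0.5703 -0.0006  0.1301] lo [ 0.5622 -0.0165  0.1055] hi [0.5793 0.0136 0.1358] rect [array([ 0.5708, -0.0004]), array([0.0352, 0.0123]), np.float64(68.5875)]
top amber all>.085 121 med [ 0.5709 -0.0012  0.1301] lo [ 0.5606 -0.019   0.1016] hi [0.5824 0.0186 0.1358] rect [array([ 0.5723, -0.0012]), array([0.0438, 0.0156]), np.float64(66.0639)]
top amber top>.128 88 med [ 0.5726 -0.0014  0.1314] lo [ 0.5611 -0.02    0.1264] hi [0.5826 0.0186 0.1359] rect [array([ 0.5728, -0.001 ]), array([0.0433, 0.0149]), np.float64(70.5538)]
top foot 139 med [0.5638 0.0001 0.008 ] lo [ 0.5376 -0.0546  0.0061] hi [0.6208 0.0378 0.0162] rect [array([ 0.5843, -0.005 ]), array([0.1147, 0.1128]), np.float64(83.5881)]
top cam red 373 med [ 0.5536 -0.3306  0.2123] lo [ 0.5331 -0.3545  0.206 ] hi [ 0.5749 -0.3073  0.217 ] rect [array([ 0.555, -0.331]), array([0.0437, 0.0513]), np.float64(9.1097)]
top cam redtop 168 med [ 0.5553 -0.3305  0.2141] lo [ 0.5359 -0.3521  0.2127] hi [ 0.5749 -0.3075  0.2182] rect [array([ 0.5545, -0.3301]), array([0.043 , 0.0493]), np.float64(9.4279)]
top len
[... 1494 characters left out ...]
276  0.2124] lo [ 0.5382 -0.3523  0.2102] hi [ 0.5809 -0.3059  0.2143] rect [array([ 0.5592, -0.3285]), array([0.0445, 0.05  ]), np.float64(8.2229)]
scene lens 348 med [ 0.567  -0.3598  0.1958] lo [ 0.4999 -0.5397  0.1054] hi [ 0.5868 -0.2627  0.2091] rect [array([ 0.5283, -0.4135]), array([0.3087, 0.0915]), np.float64(68.7336)]
scene post top 70 med [ 0.5686 -0.3782  0.2599] lo [ 0.5568 -0.3942  0.2511] hi [ 0.5789 -0.3713  0.2631] rect [array([ 0.5672, -0.3831]), array([0.0253, 0.0225]), np.float64(74.2756)]
scene camfoot 662 med [ 0.5533 -0.3909  0.0114] lo [ 0.2638 -0.5426  0.0068] hi [ 0.6065 -0.3425  0.0279] rect [array([ 0.464 , -0.4784]), array([0.4095, 0.1861]), np.float64(40.4826)]
```

View pics/crop_top.png

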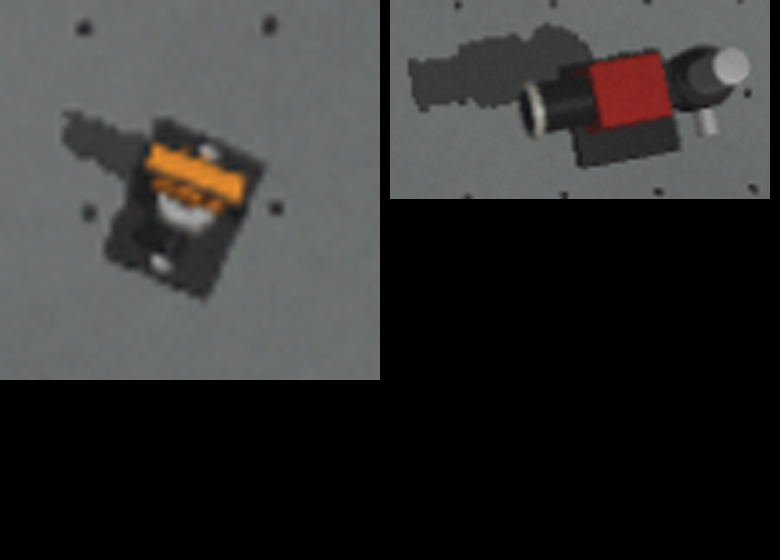

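View pics/crop_scene.png

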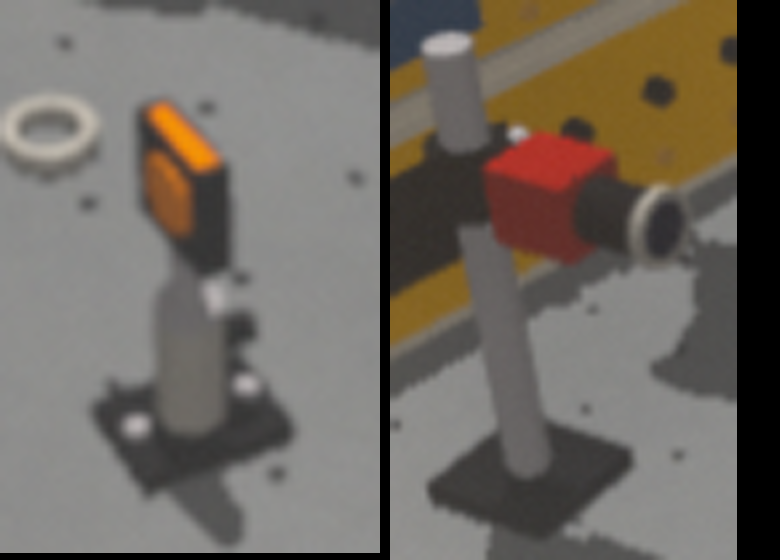

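```bash
cat > leg.py <<'E'
import sys
from h import *
# leg.py x y z psi_deg [n calls]: prints end row of each call (units) from the present pose; psi = world angle of tool x
from scipy.spatial.transform import Rotation as Ro
def legs(p0,a0,T,a1,n):
    p0=np.array(p0);T=np.array(T); out=[]
    for i in range(n):
        a=np.radians(a0+(a1-a0)*i/n); d=(T-p0)/n
        out.append(np.round([d[:2]@[np.cos(a),np.sin(a)]/.025,d[:2]@[np.sin(a),-np.cos(a)]/.025,-d[2]/.025,-(a1-a0)/n/6],3))
    return out
if __name__=='__main__':
    s=get_state(); R=Ro.from_quat(np.roll(s['ee_rot'],-1)).as_matrix(); a0=np.degrees(np.arctan2(R[1,0],R[0,0]))
    print(s['clock'],s['position'],'psi',a0,'z',R[:,2],'F',s['contact_force'],'w',s['width'],s['gripper_force'],'q',np.round(s['qpos'],2))
    v=list(map(float,sys.argv[1:])); 
    for o in legs(s['position'],a0,v[:3],v[3],int(v[4]) if len(v)>4 else 1): print(o.tolist())
E
python3 leg.py .575 -.002 .22 158.2 3
```

```text
0.1 [ 0.25912656 -0.51281625  0.25252866] psi 26.803494580887147 z [-5.69412798e-04  1.54632618e-03 -9.99998642e-01] F [ 0.34988769 -0.77982351 -0.32478532] w 0.08563496122069401 0.0 q [-1.22  0.28  1.51 -0.    1.36 -0.12]
[6.83, -4.18, 0.434, -7.3]
[7.823, 1.711, 0.434, -7.3]
[4.463, 6.649, 0.434, -7.3]
```

Emit:
drive_tool --pt "0.6 -0.4 0 -0.8" --pt "1.5 -0.9 0.1 -1.7" --pt "2.4 -1.5 0.15 -2.6" --pt "3.3 -2 0.2 -3.5" --pt "4.2 -2.6 0.25 -4.5" --pt "5.1 -3.1 0.3 -5.4" --pt "6 -3.7 0.35 -6.4" --pt "6.8 -4.2 0.4 -7.3" --grip 85

```text
clock: 0.77
position: [0.364, -0.3411, 0.2429]
ee_rot: [-0.001, 0.815, 0.58, 0.0]
contact_force: [-0.5, -0.3, 0.0]
width: 0.0849
gripper_force: 0.0
```

Emit:
drive_tool --pt "0.9 0.2 0 -0.9" --pt "1.9 0.4 0.1 -1.8" --pt "2.9 0.6 0.15 -2.7" --pt "3.9 0.8 0.2 -3.6" --pt "4.9 1.1 0.25 -4.5" --pt "5.9 1.3 0.3 -5.4" --pt "6.9 1.5 0.35 -6.4" --pt "7.8 1.7 0.4 -7.3"

```text
clock: 1.43
position: [0.4688, -0.1715, 0.2329]
ee_rot: [-0.0, 0.539, 0.842, 0.0]
contact_force: [-0.1, -0.7, 1.4]
width: 0.0848
gripper_force: 0.0
```

```bash
python3 leg.py .575 -.002 .22 158.2
```

```text
1.4333 [ 0.46879479 -0.1714759   0.23288839] psi 114.71002080035834 z [-6.58377285e-04  5.73837757e-04 -9.99999619e-01] F [-0.12942747 -0.70487415  1.39904965] w 0.08478157127704763 0.0 q [-0.49  0.18  1.69  0.    1.27 -0.92]
[4.382, 6.693, 0.516, -7.248]
```

Emit:
drive_tool --pt "0.6 0.9 0.1 -1" --pt "1.2 1.9 0.2 -2" --pt "1.9 2.9 0.3 -3" --pt "2.6 3.9 0.4 -4" --pt "3.2 4.9 0.5 -5" --pt "3.8 5.8 0.5 -6" --pt "4.2 6.4 0.5 -6.8" --pt "4.4 6.7 0.5 -7.2"

```text
clock: 2.1
position: [0.5765, -0.0013, 0.2201]
ee_rot: [-0.0, 0.191, 0.982, 0.0]
contact_force: [0.2, -1.0, -0.5]
width: 0.0848
gripper_force: 0.0
```

```bash
python3 leg.py .575 -.002 .114 158.2; python3 - <<'E'
from h import *
ims=[]
for n,b in(('top',(270,190,370,290)),('scene',(250,170,370,290))):
    p,d=grab(n); q=p[b[1]:b[3],b[0]:b[2]]; ims.append(cv2.resize(q,(390,390),interpolation=cv2.INTER_CUBIC))
cv2.imwrite('pics/hover.png',np.hstack(ims)[...,::-1])
E
```

```text
2.1 [ 0.57654086 -0.00129297  0.22007509] psi 157.92891754548776 z [-4.45653538e-04  1.02893331e-03 -9.99999371e-01] F [ 0.15078827 -1.0036554  -0.50594302] w 0.08483859886044093 0.0 q [-0.12  0.3   1.56  0.    1.29 -1.31]
[0.046, -0.049, 4.243, -0.045]
```

View pics/hover.png

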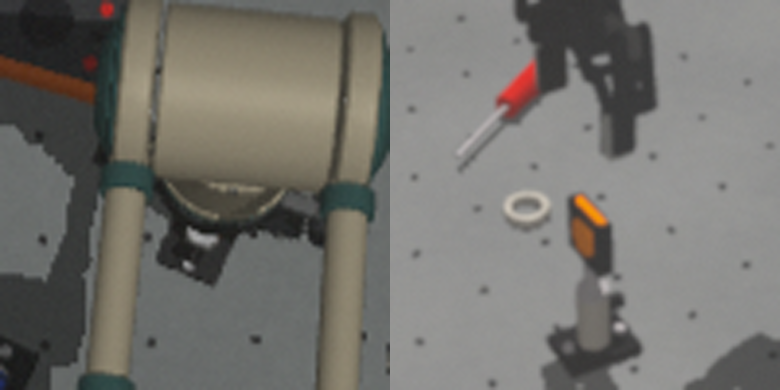

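The hover picture shows the open fingers (right panel at about (550,75) and (620,130)) straddling the filter at (590,205). I'll descend.

Emit:
drive_tool --pt "0 0 0.4 0" --pt "0 0 1 0" --pt "0 0 1.7 0" --pt "0 0 2.4 0" --pt "0 0 3.1 0" --pt "0 0 3.7 0" --pt "0 0 4.1 0" --pt "0 0 4.25 0"

```text
clock: 2.87
position: [0.5737, -0.0044, 0.1124]
ee_rot: [-0.002, 0.195, 0.981, -0.0]
contact_force: [0.4, -0.1, 0.4]
width: 0.0849
gripper_force: 0.0
```

```bash
python3 leg.py .575 -.002 .114 158.2; python3 - <<'E'
from h import *
from scipy.spatial.transform import Rotation as Ro
np.set_printoptions(precision=4,suppress=True)
p,d=grab('scene'); b=(255,190,365,290); q=p[b[1]:b[3],b[0]:b[2]]
cv2.imwrite('pics/low.png',cv2.resize(q,(770,600),interpolation=cv2.INTER_CUBIC)[...,::-1])
s=get_state(); R=Ro.from_quat(np.roll(s['ee_rot'],-1)).as_matrix()
X=(cloud('scene',d)-s['position'])@R   # tool coords
k=(abs(X[...,0])<.03)&(abs(X[...,1])<.07)&(X[...,2]>-.02)&(X[...,2]<.03)&(d>0)
hsv=cv2.cvtColor(p,cv2.COLOR_RGB2HSV); am=(hsv[...,0]>5)&(hsv[...,0]<25)&(hsv[...,1]>150)
print('amber tool',np.median(X[k&am&(X[...,2]<-.012)],0),(k&am).sum())
for lo in np.arange(-.07,.07,.005):
    m=k&(X[...,1]>lo)&(X[...,1]<lo+.005)
    if m.sum()>3: print(round(lo,3),m.sum(),'x',np.percentile(X[m][:,0],[5,50,95]),'z',np.percentile(X[m][:,2],[3,97]))
E
```

```text
2.8667 [ 0.57374029 -0.00443005  0.11236285] psi 157.50410146009742 z [-4.13027632e-03  1.48101167e-04 -9.99991459e-01] F [ 0.42521929 -0.07026632  0.35236036] w 0.08490640781257369 0.0 q [-0.13  0.39  1.71 -0.    1.05 -1.31]
[-0.009, 0.109, -0.065, -0.116]
amber tool [-0.0087  0.0071 -0.0145] 41
-0.05 35 x [-0.0118 -0.0033  0.0066] z [-0.0196  0.0088]
-0.045 50 x [-0.0119 -0.0018  0.0095] z [-0.0176  0.0059]
-0.02 12 x [-0.0067 -0.006  -0.0022] z [-0.0192  0.0225]
-0.015 13 x [-0.0084 -0.0063 -0.0049] z [-0.0165  0.0214]
-0.01 14 x [-0.0087 -0.0072 -0.0052] z [-0.018   0.0207]
-0.005 9 x [-0.0086 -0.0082 -0.0057] z [-0.0141  0.0197]
0.0 19 x [-0.0094 -0.0076 -0.0048] z [-0.0191  0.0261]
0.005 19 x [-0.0091 -0.0073 -0.0038] z [-0.0177  0.0276]
0.01 22 x [-0.0096 -0.0065 -0.0039] z [-0.0177  0.0196]
0.015 13 x [-0.0073 -0.0063 -0.006 ] z [-0.0152  0.0222]
0.02 26 x [-0.0068 -0.0053 -0.0032] z [-0.0188  0.0194]
0.04 10 x [-0.0126 -0.0115 -0.0047] z [-0.0171  0.0092]
0.045 24 x [-0.012  -0.0087 -0.0057] z [-0.0178  0.0068]
0.05 38 x [-0.0079 -0.001   0.0053] z [-0.0189  0.0025]
0.055 7 x [-0.0077 -0.004   0.0031] z [-0.0164 -0.0048]
```

View pics/low.png

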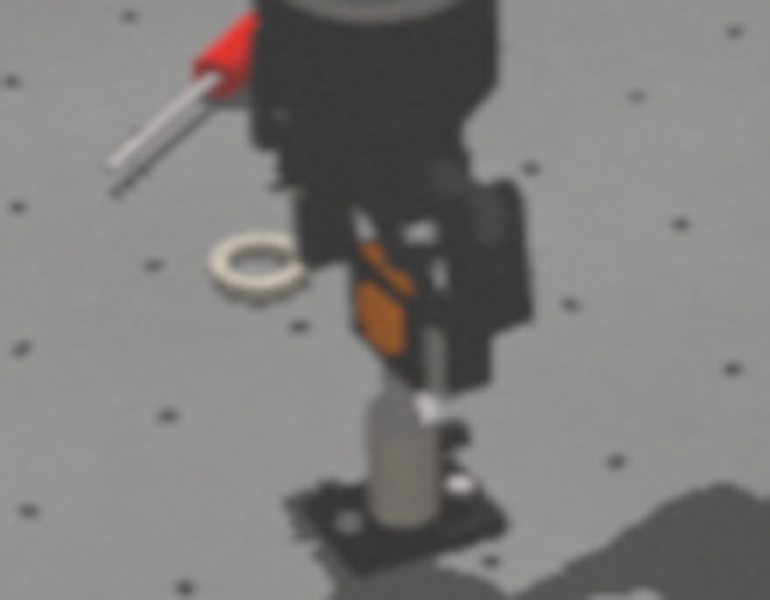

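Frame and fingers are centred to about 1–2 mm: the frame spans tool y −20 to +25, and the pads sit at ±42. I'll close.

Emit:
drive_tool --pt "0 0.05 0 0" --pt "0 0.05 0 0" --pt "0 0.05 0 0" --pt "0 0.05 0 0" --pt "0 0.05 0 0" --pt "0 0.05 0 0" --pt "0 0.05 0 0" --pt "0 0.05 0 0" --grip 35 --newtons 50

```text
clock: 3.58
position: [0.5769, -0.0024, 0.1156]
ee_rot: [0.001, 0.194, 0.981, 0.0]
contact_force: [0.2, 1.3, 6.1]
width: 0.0432
gripper_force: 50.9
```

Emit:
drive_tool --pt "0 0 0 0" --pt "0 0 0 0" --pt "0 0 0 0" --pt "0 0 0 0" --pt "0 0 0 0" --pt "0 0 0 0" --pt "0 0 0 0" --pt "0 0 0 0" --grip 35

```text
clock: 4.25
position: [0.5769, -0.0025, 0.1157]
ee_rot: [0.001, 0.194, 0.981, 0.0]
contact_force: [0.3, 0.8, 5.9]
width: 0.0435
gripper_force: 50.9
```

```bash
python3 leg.py .575 -.002 .2 158.2
```

```text
4.25 [ 0.57691237 -0.00245351  0.11568111] psi 157.60327933387816 z [ 2.37319288e-03 -1.39187750e-04 -9.99997174e-01] F [0.25674448 0.82573515 5.92652191] w 0.04351711746121655 50.85788905620575 q [-0.12  0.39  1.71  0.    1.05 -1.3 ]
[0.078, -0.012, -3.373, -0.099]
```

Gripped, with width 43.5 mm at 51 N. I'll lift straight up.

Emit:
drive_tool --pt "0 0 -0.2 0" --pt "0 0 -0.6 0" --pt "0 0 -1.1 0" --pt "0 0 -1.6 0" --pt "0 0 -2.1 0" --pt "0 0 -2.6 0" --pt "0 0 -3 0" --pt "0 0 -3.2 0"

```text
clock: 4.92
position: [0.5764, -0.0027, 0.1962]
ee_rot: [0.001, 0.194, 0.981, -0.0]
contact_force: [-0.3, 0.6, -1.8]
width: 0.0435
gripper_force: 51.5
```

```bash
python3 leg.py .528 -.146 .196 99 2
```

```text
4.9167 [ 0.57641739 -0.00265592  0.1962437 ] psi 157.60553432312605 z [ 1.71680443e-03 -5.11101536e-04 -9.99998396e-01] F [-0.33282333  0.57572919 -1.78311211] w 0.043517184961147024 51.45433008670807 q [-0.13  0.31  1.6  -0.    1.23 -1.3 ]
[-0.197, -3.02, 0.005, 4.884]
[-1.65, -2.537, 0.005, 4.884]
```

Emit:
drive_tool --pt "0 -0.3 0 0.5" --pt "0 -0.7 0 1.1" --pt "-0.1 -1.1 0 1.7" --pt "-0.1 -1.5 0 2.4" --pt "-0.1 -1.9 0 3.1" --pt "-0.2 -2.3 0 3.7" --pt "-0.2 -2.7 0 4.3" --pt "-0.2 -3 0 4.9"

```text
clock: 5.58
position: [0.5514, -0.0745, 0.1942]
ee_rot: [-0.001, 0.438, 0.899, -0.0]
contact_force: [0.4, -0.4, -1.6]
width: 0.0438
gripper_force: 51.5
```

Emit:
drive_tool --pt "-0.2 -0.4 0 0.7" --pt "-0.4 -0.8 0 1.4" --pt "-0.7 -1.1 0 2.1" --pt "-1 -1.5 0 2.9" --pt "-1.2 -1.9 0 3.6" --pt "-1.4 -2.2 0 4.3" --pt "-1.6 -2.4 0 4.7" --pt "-1.65 -2.55 0 4.9"

```text
clock: 6.25
position: [0.5272, -0.1465, 0.1943]
ee_rot: [-0.0, 0.652, 0.759, -0.0]
contact_force: [-0.6, 0.6, -1.1]
width: 0.0433
gripper_force: 51.5
```

Emit:
drive_tool --pt "0 0 0 0" --pt "0 0 0 0" --pt "0 0 0 0" --pt "0 0 0 0" --pt "0 0 0 0" --pt "0 0 0 0" --pt "0 0 0 0" --pt "0 0 0 0"

```text
clock: 6.92
position: [0.5276, -0.1455, 0.1945]
ee_rot: [0.0, 0.651, 0.759, -0.0]
contact_force: [-0.3, -0.0, -1.2]
width: 0.0435
gripper_force: 51.5
```

```bash
python3 leg.py .528 -.146 .196 99; python3 - <<'E'
from h import *
ims=[]
for n,b in(('top',(360,200,500,300)),('scene',(190,120,330,220))):
    p,d=grab(n); q=p[b[1]:b[3],b[0]:b[2]]; ims.append(cv2.resize(q,(420,300),interpolation=cv2.INTER_CUBIC))
cv2.imwrite('pics/show.png',np.vstack(ims)[...,::-1])
E
```

```text
6.9167 [ 0.52758055 -0.14546306  0.19453327] psi 98.82157656926317 z [-1.43821013e-05 -3.82425514e-05 -9.99999999e-01] F [-0.26810291 -0.03760812 -1.16743152] w 0.043528303873666296 51.45217537879944 q [-0.4   0.27  1.66 -0.    1.21 -0.55]
[-0.024, 0.013, -0.059, -0.03]
```

View pics/show.png

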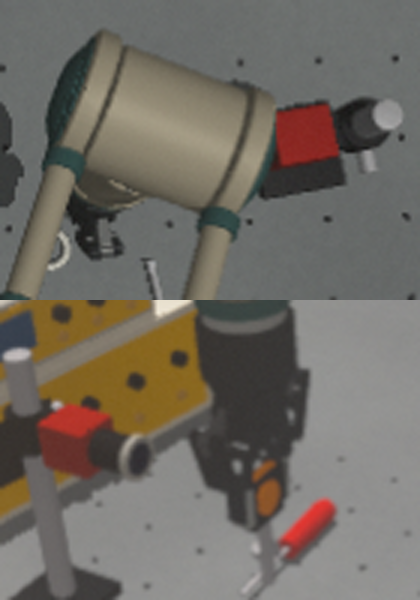

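The filter is held in front of the camera. In the lower panel the disc is at (270,495) and the lens ring at (135,455). Now I measure the offset of one from the other with averaged frames.

```bash
cat > fin.py <<'E'
from h import *
np.set_printoptions(precision=4,suppress=True)
F=[eyes.get_image('scene') for _ in range(12)]; T=[eyes.get_image('top') for _ in range(8)]
np.savez('fin.npz',sp=np.mean([f[0] for f in F],0),sd=np.median([f[1] for f in F],0),tp=np.mean([f[0] for f in T],0),td=np.median([f[1] for f in T],0))
E
cat > ana.py <<'E'
from h import *
from scipy.optimize import least_squares
np.set_printoptions(precision=4,suppress=True)
z=np.load('fin.npz')
def plane(P):
    for _ in range(4):
        c=P.mean(0); n=np.linalg.svd(P-c)[2][2]; r=(P-c)@n; P=P[abs(r)<max(2*r.std(),1e-4)]
    return c,n*np.sign(n[np.argmax(abs(n))]),r.std(),len(P)
def yaw(n): return np.degrees(np.arctan2(n[1],n[0]))
for nm,a in(('scene','s'),('top','t')):
    p=z[a+'p'].astype(np.uint8); X=cloud(nm,z[a+'d']); hsv=cv2.cvtColor(p,cv2.COLOR_RGB2HSV).astype(int); H,S,V=[hsv[...,i] for i in range(3)]
    box=(X[...,0]>.48)&(X[...,0]<.62)&(X[...,1]>-.42)&(X[...,1]<-.24)&(X[...,2]>.14)&(X[...,2]<.28)
    red=box&((H<6)|(H>172))&(S>140)&(V>50); er=cv2.erode(red.astype(np.uint8),np.ones((2,2)))>0
    t=er&(X[...,2]>.209); c,n,r,k=plane(X[t]); print(nm,'redtop',c,n,r,k)
    xy=X[red&(X[...,2]>.208)][:,:2].astype(np.float32); print(' rect',cv2.minAreaRect(xy))
    sd=er&(X[...,2]<.206); 
    if sd.sum()>15:
        c,n,r,k=plane(X[sd]); print(' redside',c,n,r,k,'yaw',yaw(n))
    pt=box&(X[...,2]>.256); print(' posttop',X[pt].mean(0),pt.sum(),cv2.minAreaRect(X[pt][:,:2].astype(np.float32)))
    u=np.argwhere(pt); print('  px',u.mean(0)[::-1])
    if a=='s':
        # lens barrel: dark/neutral points ahead of box
        b=box&(X[...,1]>-.302)&(S<120)&(X[...,0]<.6); L=X[b]; print(' barrel',len(L),L.min(0),L.max(0))
        def f(q):  # cylinder r=18mm: axis through (q0,-.28,q1), yaw q2
            w=np.array([-np.sin(q[2]),np.cos(q[2]),0]); D=L-[q[0],-.28,q[1]]; return np.linalg.norm(D-np.outer(D@w,w),axis=1)-.018
        g=least_squares(f,[.549,.193,.15],loss='soft_l1',f_scale=.001); print(' cyl x@y=-.28,z,yaw',g.x[:2],np.degrees(g.x[2]),'rms',np.std(f(g.x)))
        w=np.array([-np.sin(g.x[2]),np.cos(g.x[2]),0]); print(' front s',np.percentile((L-[g.x[0],-.28,g.x[1]])@w,[90,97,100]))
        fb=(X[...,0]>.48)&(X[...,0]<.58)&(X[...,1]>-.19)&(X[...,1]<-.10)&(X[...,2]>.15)&(X[...,2]<.24)
        am=fb&(H>5)&(H<25)&(S>140); lab,cc=cv2.connectedComponents(am.astype(np.uint8)),0
        for i in range(1,lab[0]):
            m=lab[1]==i
            if m.sum()<8: continue
            c,n,r,k=plane(X[m]); e=cv2.fitEllipse(np.argwhere(m)[:,::-1].astype(np.float32)); print(' amber',m.sum(),c,n,'yaw',yaw(n),r,'mean',X[m].mean(0),'lo',X[m].min(0),'hi',X[m].max(0),'px',np.argwhere(m).mean(0)[::-1])
        c2=p[150:190,205:290]
E
python3 fin.py && python3 ana.py; python3 leg.py .528 -.146 .196 99
```

```text
scene redtop [ 0.5609 -0.3268  0.2122] [0.0059 0.0102 0.9999] 0.00041342310069960377 116
 rect ((0.5586308836936951, -0.329500287771225), (0.04304509609937668, 0.04859939217567444), 9.55294132232666)
 redside [ 0.5786 -0.3241  0.191 ] [0.9869 0.1613 0.0076] 0.0003553091086231296 116 yaw 9.282061253481004
 posttop [ 0.5679 -0.3815  0.2606] 49 ((0.5670381784439087, -0.3837971091270447), (0.020992495119571686, 0.02401338703930378), 27.761320114135742)
  px [195.0408 138.5714]
 barrel 277 [ 0.5273 -0.3017  0.1707] [ 0.5694 -0.2616  0.2098]
 cyl x@y=-.28,z,yaw [0.5491 0.1898] 5.954258034197023 rms 0.003988788993173684
 front s [0.0162 0.0166 0.0172]
 amber 19 [ 0.522  -0.1448  0.2108] [-0.0053 -0.1072  0.9942] yaw -92.81885049261923 0.00028859555713810274 mean [ 0.5238 -0.1437  0.2115] lo [ 0.511  -0.151   0.2099] hi [ 0.5494 -0.1296  0.2244] px [277.2105 176.3158]
 amber 64 [ 0.5277 -0.1366  0.1897] [-0.1663  0.9861  0.0017] yaw 99.57184306650016 0.0003519761204278389 mean [ 0.5274 -0.1369  0.1908] lo [ 0.5113 -0.143   0.1762] hi [ 0.5419 -0.1334  0.2027] px [278.9531 185.1406]
top redtop [ 0.5535 -0.3325  0.2122] [-0.0034 -0.0018  1.    ] 0.0007922033849373272 267
 rect ((0.5549427270889282, -0.33135879039764404), (0.043118495494127274, 0.0493645966053009), 7.668056011199951)
 posttop [ 0.5635 -0.3821  0.2608] 93 ((0.5639970302581787, -0.3824642300605774), (0.022841699421405792, 0.024975746870040894), 40.24987030029297)
  px [488.3656 237.6989]
8.0167 [ 0.52753389 -0.1456122   0.19453753] psi 98.80276591561876 z [-1.33469607e-05 -5.12790258e-05 -9.99999999e-01] F [-0.0196743  -0.36141492 -1.23227563] w 0.04346151893687264 51.45290493965149 q [-0.4   0.27  1.66 -0.    1.21 -0.55]
[-0.018, 0.016, -0.058, -0.033]
```

Emit:
drive_tool --pt "0 0 0 0" --pt "-0.02 -0.02 -0.02 0" --pt "-0.04 -0.04 -0.04 0" --pt "-0.04 -0.04 -0.05 0" --pt "-0.04 -0.04 -0.05 0" --pt "-0.04 -0.04 -0.05 0" --pt "-0.04 -0.04 -0.05 0" --pt "-0.04 -0.04 -0.05 0"

```text
clock: 8.68
position: [0.5267, -0.1467, 0.1958]
ee_rot: [0.0, 0.651, 0.759, -0.0]
contact_force: [-1.0, 0.1, -2.5]
width: 0.0436
gripper_force: 51.5
```

```bash
python3 fin.py && python3 ana.py | grep -v top; python3 - <<'E'
from h import *
p,d=grab('scene'); cv2.imwrite('pics/end.png',p[...,::-1])
E
```

```text
rect ((0.5589266419410706, -0.3295139670372009), (0.042360205203294754, 0.04822235926985741), 10.86404037475586)
 redside [ 0.5785 -0.3236  0.1913] [0.9887 0.1497 0.0068] 0.0004023229025950388 114 yaw 8.607957055079225
  px [194.96 138.62]
 barrel 278 [ 0.5279 -0.3017  0.1706] [ 0.5698 -0.2615  0.2101]
 cyl x@y=-.28,z,yaw [0.5491 0.1898] 5.275716665740964 rms 0.0039527407336966
 front s [0.0164 0.0168 0.0172]
 amber 18 [ 0.5239 -0.144   0.2134] [ 0.0719 -0.6718  0.7372] yaw -83.89371065811208 0.0014426853170823584 mean [ 0.5239 -0.144   0.2134] lo [ 0.5084 -0.1508  0.2114] hi [ 0.5479 -0.1308  0.2259] px [277.0556 175.6111]
 amber 64 [ 0.5269 -0.1376  0.1905] [-0.1606  0.987  -0.0072] yaw 99.24192196507758 0.00026700406412013075 mean [ 0.5266 -0.138   0.1915] lo [ 0.5087 -0.1435  0.1763] hi [ 0.5399 -0.1353  0.204 ] px [278.7969 184.625 ]
 rect ((0.5550661683082581, -0.33161377906799316), (0.043284423649311066, 0.0489635244011879), 7.326376438140869)
  px [488.4239 237.7283]
```

View pics/end.png

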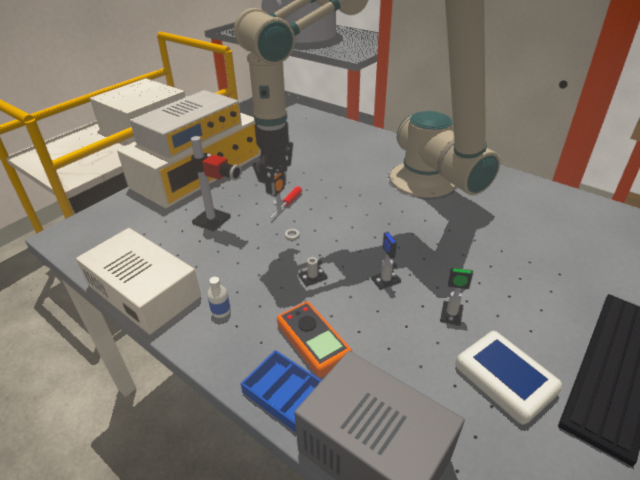

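The end picture shows the filter at (279,184) facing the lens at (236,171), with the amber holder at (312,268) empty and everything else where it was.

```bash
python3 -c "
from rig import order; print(order.sign_off())"
```

```text
the job is handed in; nothing more can be done
None
```

The job is handed in: the gripper is holding the amber filter still, upright and square to the red camera. By my last measurements the glass is about 120 mm from the lens and centred on it to about 1–2 mm, and nothing else on the table looks moved in the last picture.

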